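# Free a potted orchid from the interlocked dosing station

## Task

Throw all three of the dosing station's interlocked levers fully away from the robot, in whatever order the hidden interlock permits: feel which ones are blocked and never force one. When the keeper has drawn back, lift the orange pot out, stand it upright on the cork mat and let go, then take it by its two ends and set it down gently (not dropped) in the rack's empty bay, upright on the middle of the green liner and let go. Leave everything else in place.

Things in the scene. Friction and masses are not known exactly. Their poses are not given: they have to be found in the camera images.
- station: Fixed dosing station. Steel base plate 220 x 380 x 8 mm; origin on the bench; x from the robot's side to the far side, y left, z up. A green box 120 (x) x 210 (y) mm centred at x 0, y +55 mm, top 90 mm above the bench, carries three levers; right of it is the pot cradle. Hidden interlock: one lever is free at first, throwing it frees a second, that frees the third.
- lever_1 (a joint): Left lever (yellow ball), pivot at station x 0, y +120 mm, 75 mm above the bench, axis along y. 12 mm steel stem, 26 mm ball centred 100 mm from the pivot. 0 = leaning 0.5 rad to the robot side (-x; ball at x -48 mm, 163 mm high), 1.0 = fully thrown, leaning 0.5 rad to +x. Starts at 0 to 0.04. A free lever takes about 2 to 3 N at the ball and stays where left.
- lever_2 (a joint): Middle lever (white ball), as lever_1 but pivot at y +50 mm. Of all three: which comes first, second and third differs every time and cannot be seen. A blocked lever stops dead within about 0.25 rad (25 mm at its ball). The last one to go also draws back the red keeper.
- lever_3 (a joint): Right lever (blue ball), as lever_1 but pivot at y -20 mm.
- lever_1_ball (a point): Centre of the left lever's yellow ball.
- lever_2_ball (a point): Centre of the middle lever's white ball.
- lever_3_ball (a point): Centre of the right lever's blue ball.
- cradle (a point): Centre of the cradle floor (8 mm above the bench), station x -50, y -155 mm; axes as the station. 5 mm aluminium end walls stand 33 mm from it at -x (top 84 mm above the bench) and +x (top 70 mm); from 62 mm on at +x is the grey keeper housing (top 84 mm). Open at both y sides, 80 mm from the pot to the green box.
- keeper_tip (a point): Free end of the red keeper, a tongue 22 mm wide and 6 mm thick that lies 6 mm over the pot's top at 74 to 80 mm height. It reaches past the pot's middle when locked and slides about 50 mm in +x, clear of the pot, when the last lever is thrown.
- pot_center (a point): Centre (half-way up) of the orange orchid pot: a straight-sided box 60 mm long (its x) by 44 mm wide (its y) by 60 mm tall, about 0.25 kg, with soft small leaves on top that do not obstruct. Starts in the cradle, long side along the station's x, so only its two 44 mm-apart sides can be gripped there.
- mat_top (a point): Centre of the upper face of a clear 130 x 130 mm cork mat, 3 mm thick, fixed on the bench.
- rack: Fixed aluminium carrier rack: origin under its centre, base 6 mm thick, 100 mm deep (x) with three bays side by side along y, 56 mm apart, divided by 4 mm walls whose tops are 82 mm above the bench; each bay is 52 mm wide inside, open at the front and back (x). Two bays hold black pots.
- bay (a point): Centre of the top of the green liner (88 x 48 mm, top 8 mm above the bench) in the rack's empty bay, any of the three; x along the bay (front to back), y across it. The pot fits only with its long side along x; there only its two 60 mm-apart ends can be reached by fingers.
- pot_left_center (a point): Centre of one black pot standing in the rack, same size as the orange pot; leave alone.
- pot_right_center (a point): Centre of the other black pot standing in the rack; leave alone.
- cup_0: Origin underneath: translucent seedling cup, 64 mm across, 62 mm tall, on the bench; leave alone
- cup_1: Origin underneath: translucent seedling cup, 64 mm across, 62 mm tall, on the bench; leave alone
- cup_2: Origin underneath: translucent seedling cup, 64 mm across, 62 mm tall, on the bench; leave alone
- trowel: Origin at its middle: flat hand trowel 200 mm long lying on the bench; leave alone
- pot: The orange pot as a whole; origin under its centre, x along its length, z up.
Mind the look-alikes: they are no part of the job. What is shaped like the pot but purple is not meant. Of the things that look like the part that bears mat_top, the larger one is meant.

How it is judged:
On the way, in this order (a step that is already met when the one before it is completed fails the run):
1. all three levers are thrown while the pot is still in its cradle (value of joint each of lever_1, lever_2, lever_3 above 0.8 rad and distance between pot_center and cradle below 0.045 m), for 0.2 s.
2. the pot stands upright on the cork mat, let go (horizontal distance between pot_center and mat_top below 0.06 m and z of pot_center in the frame of mat_top below 0.035 m and angle between pot_center's own z axis and vertical below 0.1 rad and contact force between the fingers and pot below 0.2 N), for 0.2 s.
At the end, for the whole second after the job is handed in: All three levers stand thrown (over 0.8 of 1.0 rad); the pot stands let go and at rest on the green liner in the empty bay, its centre within 14 mm of the liner's middle seen from above, seated (height within 4 mm), upright within 0.1 rad, its long side along the bay within 0.2 rad (value of joint each of lever_1, lever_2, lever_3 above 0.8 rad and horizontal distance between pot_center and bay below 0.014 m and z of pot_center in the frame of bay between 0.026 and 0.034 m and angle between pot_center's own z axis and vertical below 0.1 rad and angle between the x axis of pot_center and the x axis of bay, either way round below 0.2 rad and linear speed of pot below 0.02 m/s and contact force between the fingers and pot below 0.2 N); the robot touches nothing.
It fails at once if a lever or the station is forced (over 50 N) (contact force between any of the fingers, the arm and station above 50 N).
It fails at once if the pot is tipped over (more than 0.6 rad) (angle between pot_center's own z axis and vertical above 0.6 rad).
It fails at once if the pot is dropped (let go and falling faster than 0.35 m/s) at the bay (horizontal distance between pot_center and bay below 0.03 m and contact force between the fingers and pot below 0.2 N and linear speed of pot above 0.35 m/s).
It fails at once if a black pot is shifted more than 15 mm or tipped (distance of any of pot_left_center, pot_right_center from where it was at the start of the episode above 0.015 m or angle between any of pot_left_center, pot_right_center's own z axis and vertical above 0.3 rad).
It fails at once if a bystander is shifted more than 30 mm (distance of any of cup_0, cup_1, cup_2, trowel from where it was at the start of the episode above 0.03 m).
It also fails if it takes over 72 s, if anything falls off the work surface, if the arm or the gripper's body presses on something with over 40 N, if the wrist force passes 120 N, or if a joint passes its speed limit or range.

## Robot

A 7-joint arm with a two-finger parallel gripper is mounted at the origin on the work surface. World frame = base frame: x ahead of the robot, y to its left, z up, the work surface at z = 0. Lengths are in m, angles in rad, forces in N, time in s.
With the tool pointing down it reaches from about 0.425 to 0.875 m from the base axis. Payload 4.7 kg.
Tool frame: the origin (TCP) lies midway between the tips of the shut fingers; the grasp point (between the pads) lies 19 mm behind it (ctrl.grip_point_offset is the distance from the TCP to the grasp point, in m); z points along the fingers, y is the line along which they close (so a half turn about z gives the same grasp; the last joint's range is limited). The gripper opens to 87 mm and grips with 3 to 60 N. Pads are 19 mm wide; open, the fingers measure 117 mm over their backs; the gripper's body (75 mm by 190 mm) begins 51 mm behind the grasp point.
Start: joints at [1.239, 0.321, -0.07, 1.45, 0.023, 1.371, -0.057], TCP at [0.22, -0.612, 0.223] pointing down, gripper open.
Joint ranges: [-2.86, 2.86], [-0.3, 2.09], [-1.38, 1.24], [0.06, 2.45], [-1.56, 4.7], [0.09, 2.05], [-2.69, 2.69]. Speed limits (rad/s): [2.57, 2.57, 3.14, 3.14, 3.14, 3.14, 3.14].

## Interface

Orientations are given as a rotation vector (axis times angle).
In Python, from bench import ctrl gives the robot as it stands. The module is installed in compiled form; this text tells all that it offers.
- The arm moves only by the shell command python3 -m handwheel 'ROWS' [OPENING] [FORCE]. ROWS is JSON, a list of rows, each an object of numbers: "x", "y", "z": the shift along the tool's x, y, z in m; "wx", "wy", "wz": the turn, a rotation vector about the tool's x, y, z in degrees. A call has 1 to 10 rows; each row is the pose to reach, as a shift and turn from the pose commanded when the call began, along the tool's axes at that moment; what a row does not reach only later rows make up. A row lasts 1/12 s, in which the tool goes at most 41.7 mm and 7.16 degrees, less where a joint would pass 70% of its speed; a pose out of reach is approached as far as the arm can. A call with a gripper value outside its range is refused whole. OPENING is the finger opening in m, from 0 to 0.087, set as the call begins (- or left out, the last holds). The fingers move at their own pace and stop on an object; FORCE is the grip in N (left out, the last holds). Time passes only in rows, so rows that repeat a pose let the fingers close. It gives the time, the measured TCP pose, the force, the opening and the grip force at its end, in the units of the state.
- ctrl.get_state(): the state, without advancing time (a new reading comes with each control period).
- ctrl.get_image(name): name is "scene" or "top"; returns a dict with "image" (420x560x3 uint8, red, green, blue), "K" (3x3 intrinsics, pixels), "world_to_cam" (4x4, takes a point from world to camera coordinates). Camera axes: x right, y down, z forward; pixel columns grow to the right and rows downward; lengths in m; the calibration is good to about 2 mm. A picture is of the moment at which its call begins. There is no depth.
- ctrl.close_job(): hands the job in; it is judged then, once.
The state is a dict: "time": time; "joint_positions": joint angles; "qd": joint speeds; "joint_torque": joint torques, N m; "position": TCP position; "tool_rot": TCP orientation; "ft_force": force on the tool from outside, world axes, zero at the start; "torque": the same for the moment, N m; "grip_width": opening from 0.0 (shut) to 1.0 (fully open); "grip_force": force on a finger pad.
Only numpy, scipy, OpenCV 4.12 (cv2) and the standard library are available. Lean on these libraries where they do the work, as an engineer would, in place of code of your own. Each camera call takes 0.05 s, during which the arm holds its last target. There are 200 camera calls.

## Working session

There is one attempt and no reset: what is moved stays moved. The work goes in short steps, Python scripts to look and compute and a shell command to move; the robot and the scene stay as the last step left them, time stands still between calls to the robot, and variables do not carry over. Pictures are saved under pics/ and viewed, at most 10 in all, crops included, and the job is handed in when it is done.

```bash
mkdir -p pics; cat > h.py <<'E'
import numpy as np, cv2
from bench import ctrl
from scipy.spatial.transform import Rotation as R
def grab(n):
    d=ctrl.get_image(n); return d["image"],np.array(d["K"]),np.array(d["world_to_cam"])
def save(n,f):
    im,K,T=grab(n); cv2.imwrite(f,im[:,:,::-1]); np.savez(f[:-4],im=im,K=K,T=T); return im,K,T
def ray(K,T,u,v):
    C=-T[:3,:3].T@T[:3,3]; d=T[:3,:3].T@np.linalg.inv(K)@[u,v,1]; return C,d/np.linalg.norm(d)
def plane(K,T,u,v,z):
    C,d=ray(K,T,u,v); return C+d*(z-C[2])/d[2]
def proj(K,T,p):
    q=K@(T[:3,:3]@np.array(p)+T[:3,3]); return q[:2]/q[2]
def tri(a,b): # (K,T,u,v) x2
    (C1,d1),(C2,d2)=ray(*a),ray(*b)
    s=np.linalg.lstsq(np.c_[d1,-d2],C2-C1,rcond=None)[0]
    p,q=C1+s[0]*d1,C2+s[1]*d2
    return (p+q)/2,np.linalg.norm(p-q)
E
python3 - <<'E'
from h import *
for n in("scene","top"):
    im,K,T=save(n,f"pics/{n}0.png"); print(n,K.tolist(),(-T[:3,:3].T@T[:3,3]).round(3))
s=ctrl.get_state();print(s)
E
```

```text
scene [[490.6895760532242, 0.0, 272.82536317706615], [0.0, 490.6895760532242, 209.8954326050611], [0.0, 0.0, 1.0]] [ 1.228 -0.534  0.987]
top [[433.38677987352975, 0.0, 269.8487733382724], [0.0, 433.38677987352975, 213.91300696206045], [0.0, 0.0, 1.0]] [ 0.34  -0.004  1.137]
{'time': 0.1, 'joint_positions': array([ 1.2391058 ,  0.3217455 , -0.07005336,  1.45152417,  0.02259558,
        1.37080317, -0.05687973]), 'qd': array([-9.53420753e-04, -2.13844279e-03, -2.11944705e-04, -3.84793964e-03,
        3.60327622e-04, -1.40171904e-05,  4.77047782e-04]), 'joint_torque': array([-1.89978864e-04, -4.92571449e+01, -4.06030426e-01, -3.13398886e+01,
       -6.43422687e-02,  3.95156094e-02,  6.35659649e-05]), 'position': array([ 0.2200851 , -0.61109266,  0.2215873 ]), 'tool_rot': array([-3.09312477e+00, -5.40206715e-01,  6.07805410e-04]), 'ft_force': array([-0.52291705,  0.1037412 ,  0.23801753]), 'torque': array([ 0.01744583,  0.00651283, -0.04242074]), 'grip_force': 0.0, 'grip_width': 1.0010264151573374}
```

View pics/scene0.png

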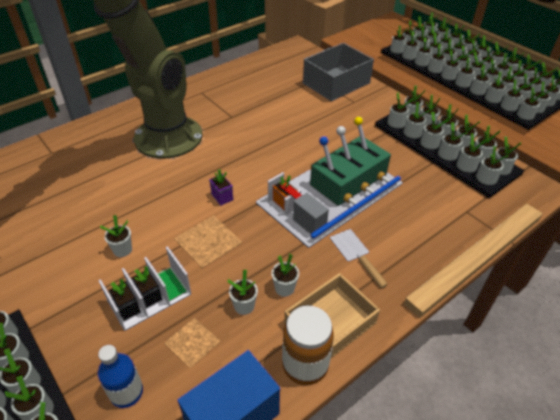

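View pics/top0.png

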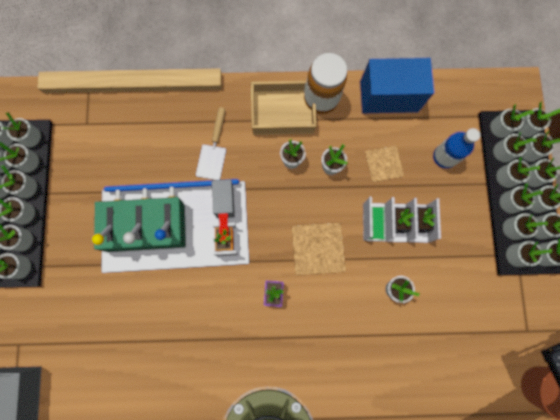

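Scene: orange pot in the cradle at top(225,238), scene(285,190). Its look-alike is the purple pot, top(274,294), scene(222,188). Large mat is at top(319,248), scene(209,241); the small decoy mat is at top(384,163), scene(193,341). Empty bay is at top(377,222), scene(173,287). Balls in top: yellow (97,239), white (128,238), blue (160,234). I choose the orange pot and the large mat.

```bash
cat > meas.py <<'E'
from h import *
def load(f):
    d=np.load(f); return d["im"],d["K"],d["T"]
def comp(im,lo,hi,box,blur=0):
    hsv=cv2.cvtColor(im,cv2.COLOR_RGB2HSV); m=cv2.inRange(hsv,np.array(lo),np.array(hi))
    u0,v0,u1,v1=box; k=np.zeros_like(m); k[v0:v1,u0:u1]=m[v0:v1,u0:u1]
    n,l,s,c=cv2.connectedComponentsWithStats(k)
    i=1+np.argmax(s[1:,4]); return c[i],s[i],(l==i).astype(np.uint8)
E
python3 - <<'E'
from meas import *
S=load("pics/scene0.npz");Tp=load("pics/top0.npz")
def C(name,lo,hi,bs,bt,z=None):
    out=[]
    for (im,K,T),b in((S,bs),(Tp,bt)):
        c,s,m=comp(im,lo,hi,b); r=cv2.minAreaRect(cv2.findContours(m,0,1)[0][0])
        out.append((K,T,*c)); print(name,c.round(1),s[4],[np.round(x,1) for x in r],plane(K,T,*c,z).round(4) if z is not None else "")
    p,e=tri(*out); print("   tri",p.round(4),round(e,4)); return p
C("yel",(22,150,120),(35,255,255),(345,105,375,135),(85,225,110,250),.163)
C("wht",(0,0,130),(180,60,255),(330,122,352,141),(118,228,138,248),.163)
C("blu",(105,120,60),(125,255,255),(312,132,335,150),(150,224,172,245),.163)
C("liner",(45,150,60),(85,255,255),(150,255,200,315),(366,200,390,243),.008)
C("mat",(8,60,100),(25,200,255),(170,210,250,275),(285,215,352,280),.003)
C("red",(0,200,120),(6,255,255),(260,165,320,215),(210,205,245,260),.08)
for (im,K,T),b,n in((S,(250,160,380,240),"s"),(Tp,(200,170,255,280),"t")):
    u0,v0,u1,v1=b; c=im[v0:v1,u0:u1,::-1]; c=cv2.resize(c,None,fx=4,fy=4,interpolation=2)
    cv2.imwrite(f"pics/c_{n}.png",c)
a=cv2.imread("pics/c_s.png");b=cv2.imread("pics/c_t.png");h=max(a.shape[0],b.shape[0])
p=lambda x:cv2.copyMakeBorder(x,0,h-x.shape[0],0,0,0)
cv2.imwrite("pics/crop1.png",np.hstack([p(a),p(b)]));print(a.shape,b.shape)
E
```

```text
yel [358.2 120. ] 51 [array([358., 120.]), array([6., 8.]), np.float64(90.0)] [0.4689 0.3767 0.163 ]
yel [ 97.  238.8] 103 [array([ 97.5, 239. ]), array([10., 11.]), np.float64(90.0)] [0.4719 0.3743 0.163 ]
   tri [0.4716 0.3733 0.1659] 0.0003
wht [340.9 129. ] 41 [array([340.5, 129. ]), array([6., 7.]), np.float64(90.0)] [0.4694 0.3083 0.163 ]
wht [128.5 236.6] 121 [array([128.4, 235. ]), array([10.6, 16.2]), np.float64(10.3)] [0.4753 0.3037 0.163 ]
   tri [0.4747 0.3021 0.1688] 0.0005
blu [323.5 140.4] 38 [array([323.5, 140.5]), array([7., 5.]), np.float64(90.0)] [0.4772 0.2355 0.163 ]
blu [160.4 233.9] 76 [array([160.5, 234. ]), array([8., 9.]), np.float64(90.0)] [0.4798 0.232  0.163 ]
   tri [0.4798 0.2319 0.1661] 0.0015
liner [171.6 283.9] 357 [array([170.4, 283.2]), array([26.6, 16.6]), np.float64(59.0)] [ 0.525  -0.2907  0.008 ]
liner [377.9 222.7] 266 [array([378. , 222.5]), array([29.,  8.]), np.float64(90.0)] [ 0.5189 -0.3036  0.008 ]
   tri [ 0.5219 -0.2969  0.0097] 0.014
mat [211.  240.7] 4942 [array([209.5, 242. ]), array([64., 79.]), np.float64(90.0)] [ 0.4647 -0.1378  0.003 ]
mat [318. 247.] 4355 [array([318., 247.]), array([64., 66.]), np.float64(90.0)] [ 0.4587 -0.1428  0.003 ]
   tri [ 0.4608 -0.1399  0.0006] 0.0073
red [290.7 190.7] 87 [array([290.3, 190.2]), array([18.,  6.]), np.float64(40.6)] [0.5089 0.0962 0.08  ]
red [222.9 222.2] 93 [array([223.1, 223.3]), array([17. ,  7.3]), np.float64(86.4)] [0.5175 0.099  0.08  ]
   tri [0.5147 0.0955 0.0857] 0.0068
(320, 520, 3) (440, 220, 3)
```

View pics/crop1.png

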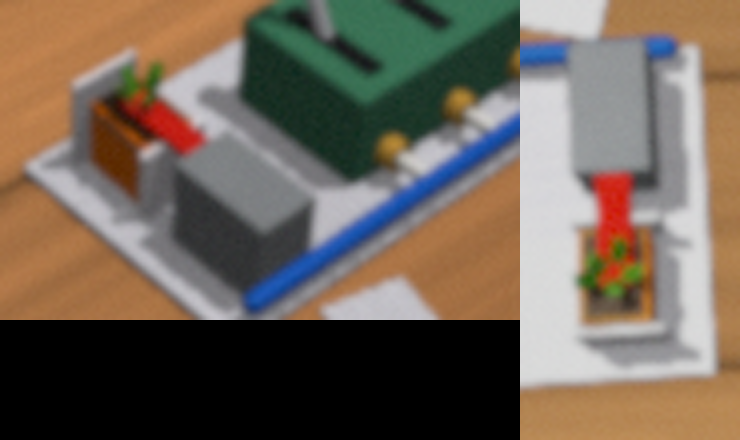

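The crop confirms the choice: it is the orange pot, under the red keeper, between the aluminium end walls. Next I measure the rack walls, station yaw and pot top.

```bash
python3 - <<'E'
from meas import *
S=load("pics/scene0.npz");Tp=load("pics/top0.npz")
im,K,T=Tp
print("pot top",plane(K,T,224.1,238.6,.068).round(4))
b1,b3=np.array([.4716,.3733]),np.array([.4798,.2319]); d=b1-b3; th=np.arctan2(-d[0],d[1]); r=np.array([[np.cos(th),-np.sin(th)],[np.sin(th),np.cos(th)]])
for b,o in((b1,(-.048,.12)),(b3,(-.048,-.02))):
    O=b-r@o; print("yaw",np.degrees(th),"O",O.round(4),"cradle",(O+r@(-.05,-.155)).round(4))
for n,(im,K,T),bx,f in(("s",S,(90,240,200,335),4),("t",Tp,(355,190,450,250),8)):
    u0,v0,u1,v1=bx; c=cv2.resize(im[v0:v1,u0:u1,::-1],None,fx=f,fy=f,interpolation=2); cv2.imwrite(f"pics/r_{n}.png",c)
a=cv2.imread("pics/r_s.png");b=cv2.imread("pics/r_t.png")
print(a.shape,b.shape); b=b[:,:360]; h=max(a.shape[0],b.shape[0])
p=lambda x:cv2.copyMakeBorder(x,0,h-x.shape[0],0,0,0)
cv2.imwrite("pics/rack1.png",np.hstack([p(b),p(a)]))
E
```

```text
pot top [0.4781 0.0972 0.068 ]
yaw 3.318951736081688 O [0.5265 0.2563] cradle [0.4855 0.0986]
yaw 3.318951736081688 O [0.5266 0.2546] cradle [0.4856 0.097 ]
(380, 440, 3) (480, 760, 3)
```

View pics/rack1.png

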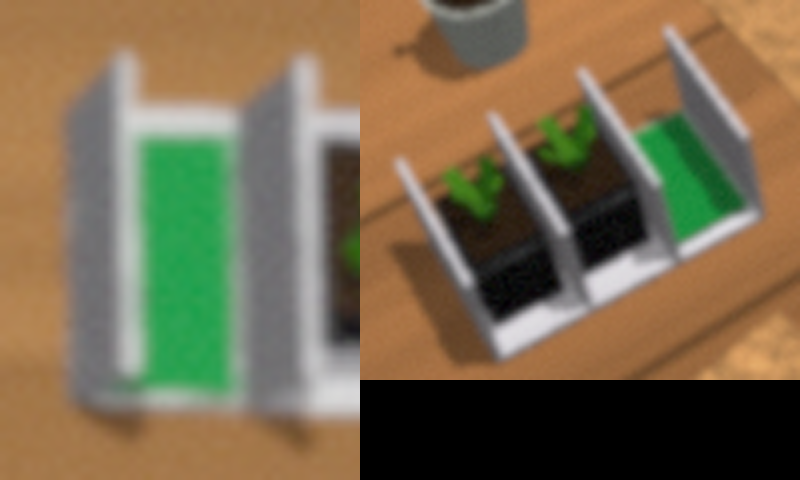

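```bash
python3 -m handwheel '[{"z":-0.03,"wz":7},{"z":-0.06,"wz":14},{"z":-0.06,"wz":16.5}]' 0
```

```text
invalid input at $[0]: expected keys x, y, z, wx, wy, wz
```

Crop shows the empty bay at +y. Its two wall tops in top view run from about (370.8,196.5) to (371.3,238) and from (392.9,197) to (393.8,240). In scene view they run (167,247)-(187,274) and (145,257.5)-(164,286).

```bash
python3 - <<'E'
from meas import *
im,K,T=load("pics/top0.npz")
z=.082
for n,uv in dict(w1f=(370.8,196.5),w1n=(371.3,238),w2f=(392.9,197.3),w2n=(393.8,240)).items(): print(n,plane(K,T,*uv,z).round(4))
# liner visible edges at z .008, right edge at crop u=232, far v=138, near 392
for n,uv in dict(rf=(355+234/8,190+138/8),rn=(355+232/8,190+392/8)).items(): print("liner",n,plane(K,T,*uv,.008).round(4))
im,K2,T2=load("pics/scene0.npz")
q=dict(w1n=(167,247),w1f=(187,274.2),w2n=(145,257.5),w2f=(164.2,286.2))
for n,uv in q.items(): print("scene",n,plane(K2,T2,*uv,z).round(4))
t=dict(w1f=(370.8,196.5),w1n=(371.3,238),w2f=(392.9,197.3),w2n=(393.8,240))
for n in q: print("tri",n,*tri((K,T,*t[n]),(K2,T2,*q[n])))
# purple, cups positions rough
E
python3 -m handwheel '[{"x":0,"y":0,"z":-0.03,"wx":0,"wy":0,"wz":7},{"x":0,"y":0,"z":-0.06,"wx":0,"wy":0,"wz":14},{"x":0,"y":0,"z":-0.06,"wx":0,"wy":0,"wz":16.5}]' 0; python3 -c "
from bench import ctrl;print(ctrl.get_state()['tool_rot'])"
```

```text
w1f [ 0.5738 -0.2707  0.082 ]
w1n [ 0.4695 -0.265   0.082 ]
w2f [ 0.5705 -0.3259  0.082 ]
w2n [ 0.4633 -0.32    0.082 ]
liner rf [ 0.5601 -0.3233  0.008 ]
liner rn [ 0.4752 -0.3165  0.008 ]
scene w1n [ 0.4772 -0.2632  0.082 ]
scene w1f [ 0.5763 -0.2679  0.082 ]
scene w2n [ 0.4733 -0.3199  0.082 ]
scene w2f [ 0.5733 -0.3253  0.082 ]
tri w1n [ 0.47139435 -0.26388331  0.07695785] 0.005298351772873205
tri w1f [ 0.57480345 -0.26924732  0.08138918] 0.003677600843476652
tri w2n [ 0.46532926 -0.32006888  0.07427824] 0.0048425791544102065
tri w2f [ 0.57135654 -0.32562985  0.0801136 ] 0.0018644899000294945
time: 0.35
position: [0.2211, -0.6137, 0.2888]
tool_rot: [3.132, 0.082, 0.005]
ft_force: [0.4, -0.5, 0.7]
grip_width: 0.851
grip_force: 0.0
[3.13219442 0.08179908 0.00492429]
```

```bash
cat > go.py <<'E'
import sys
from h import *
s=ctrl.get_state(); Rt=R.from_rotvec(s["tool_rot"]); p=s["position"]
a=[float(v) for v in sys.argv[1:]]
ax=Rt.as_matrix()
print("t",round(s["time"],2),"pos",p.round(4),"yaw",np.degrees(np.arctan2(ax[1,0],ax[0,0])).round(2),"q7",s["joint_positions"][6].round(2),"F",s["ft_force"].round(1))
for i in range(0,len(a),4):
    t=np.array(a[i:i+3]); y=np.radians(a[i+3])
    G=R.from_euler("z",y)*R.from_rotvec([np.pi,0,0])
    print("shift mm",((Rt.inv().apply(t-p))*1000).round(1),"turn",np.degrees((Rt.inv()*G).as_rotvec()).round(2))
E
cat > chk.py <<'E'
import sys
from bench import ctrl
import numpy as np
F=np.array(ctrl.get_state()["ft_force"]); sys.exit(int(np.hypot(F[0],F[1])>float(sys.argv[1])))
E
python3 go.py .45 -.3 .28 3.3 .43 .23 .23 3.3
```

```text
t 0.35 pos [ 0.2211 -0.6137  0.2888] yaw 2.99 q7 -0.34 F [ 0.4 -0.5  0.7]
shift mm [ 244.9 -301.4    7. ] turn [ 0.48 -0.17 -0.31]
shift mm [ 252.5 -832.1   52.5] turn [ 0.48 -0.17 -0.31]
```

```bash
python3 -m handwheel '[{"x":0.03,"y":-0.03,"z":0,"wx":0,"wy":0,"wz":0},{"x":0.06,"y":-0.06,"z":0,"wx":0,"wy":0,"wz":0},{"x":0.09,"y":-0.09,"z":0,"wx":0,"wy":0,"wz":0},{"x":0.12,"y":-0.12,"z":0,"wx":0,"wy":0,"wz":0},{"x":0.15,"y":-0.15,"z":0,"wx":0,"wy":0,"wz":0},{"x":0.18,"y":-0.18,"z":0,"wx":0,"wy":0,"wz":0},{"x":0.205,"y":-0.21,"z":0,"wx":0,"wy":0,"wz":0},{"x":0.23,"y":-0.24,"z":0,"wx":0,"wy":0,"wz":0},{"x":0.245,"y":-0.275,"z":0,"wx":0,"wy":0,"wz":0},{"x":0.245,"y":-0.31,"z":0,"wx":0,"wy":0,"wz":0}]' >/dev/null
python3 -m handwheel '[{"x":0,"y":-0.04,"z":0,"wx":0,"wy":0,"wz":0},{"x":0,"y":-0.08,"z":0,"wx":0,"wy":0,"wz":0},{"x":0,"y":-0.12,"z":0,"wx":0,"wy":0,"wz":0},{"x":0,"y":-0.16,"z":0,"wx":0,"wy":0,"wz":0},{"x":0,"y":-0.20,"z":0,"wx":0,"wy":0,"wz":0},{"x":0,"y":-0.24,"z":0,"wx":0,"wy":0,"wz":0},{"x":0,"y":-0.28,"z":0,"wx":0,"wy":0,"wz":0},{"x":0,"y":-0.32,"z":0,"wx":0,"wy":0,"wz":0},{"x":0,"y":-0.36,"z":0,"wx":0,"wy":0,"wz":0},{"x":0,"y":-0.40,"z":0,"wx":0,"wy":0,"wz":0}]' >/dev/null
python3 go.py .44 .23 .145 3.3
```

```text
t 2.02 pos [0.4231 0.1132 0.2824] yaw 3.3 q7 -1.71 F [0.6 0.1 0.6]
shift mm [  23.6 -115.7  137.3] turn [ 0.05 -0.01  0.  ]
```

```bash
python3 -m handwheel '[{"x":0.005,"y":-0.04,"z":0,"wx":0,"wy":0,"wz":0},{"x":0.01,"y":-0.08,"z":0,"wx":0,"wy":0,"wz":0},{"x":0.01,"y":-0.116,"z":0.01,"wx":0,"wy":0,"wz":0},{"x":0.01,"y":-0.116,"z":0.05,"wx":0,"wy":0,"wz":0},{"x":0.01,"y":-0.116,"z":0.09,"wx":0,"wy":0,"wz":0},{"x":0.01,"y":-0.116,"z":0.13,"wx":0,"wy":0,"wz":0},{"x":0.01,"y":-0.116,"z":0.137,"wx":0,"wy":0,"wz":0},{"x":0.01,"y":-0.116,"z":0.137,"wx":0,"wy":0,"wz":0}]' >/dev/null
python3 go.py .4573 .231 .145 3.3
```

```text
t 2.68 pos [0.4249 0.2268 0.1433] yaw 3.34 q7 -2.11 F [-0.1 -0.3 -0.2]
shift mm [32.6 -2.3 -1.9] turn [0.05 0.35 0.04]
```

```bash
python3 -m handwheel '[{"x":0.012,"y":-0.002,"z":0,"wx":0,"wy":0,"wz":0},{"x":0.024,"y":-0.002,"z":0,"wx":0,"wy":0,"wz":0},{"x":0.03,"y":-0.002,"z":0,"wx":0,"wy":0,"wz":0},{"x":0.03,"y":-0.002,"z":0,"wx":0,"wy":0,"wz":0}]' | egrep 'pos|ft'
for i in 1 2 3 4 5 6 7 8; do python3 chk.py 8 && python3 -m handwheel '[{"x":0.003,"y":0,"z":0,"wx":0,"wy":0,"wz":0},{"x":0.005,"y":0,"z":0,"wx":0,"wy":0,"wz":0}]' | egrep 'pos|ft'; done
```

```text
position: [0.459, 0.2318, 0.1476]
ft_force: [-0.5, -0.2, 0.3]
position: [0.4614, 0.2318, 0.1464]
ft_force: [-3.8, -2.1, 3.5]
position: [0.4665, 0.2319, 0.1457]
ft_force: [-4.2, -2.1, 3.2]
position: [0.4721, 0.2322, 0.1455]
ft_force: [-3.3, -1.3, 2.1]
position: [0.4774, 0.2326, 0.1454]
ft_force: [-3.2, -2.0, 2.3]
position: [0.4825, 0.2329, 0.1455]
ft_force: [-2.6, -1.0, 1.8]
position: [0.4874, 0.2332, 0.1455]
ft_force: [-2.7, -1.0, 2.5]
position: [0.4924, 0.2335, 0.1455]
ft_force: [-2.5, -0.7, 1.7]
position: [0.4974, 0.2338, 0.1455]
ft_force: [-2.7, -1.3, 1.4]
```

Blue is free, past 25 mm at about 3 N. I continue the throw.

```bash
python3 chk.py 8 && python3 -m handwheel '[{"x":0.006,"y":0,"z":0,"wx":0,"wy":0,"wz":0},{"x":0.012,"y":0,"z":0,"wx":0,"wy":0,"wz":0},{"x":0.018,"y":0,"z":0,"wx":0,"wy":0,"wz":0}]' | egrep 'pos|ft'
python3 chk.py 8 && python3 -m handwheel '[{"x":0.006,"y":0,"z":0,"wx":0,"wy":0,"wz":0},{"x":0.012,"y":0,"z":0,"wx":0,"wy":0,"wz":0},{"x":0.018,"y":0,"z":0,"wx":0,"wy":0,"wz":0}]' | egrep 'pos|ft'
for i in 1 2 3 4 5 6 7 8; do python3 chk.py 8 && python3 -m handwheel '[{"x":0.002,"y":0,"z":0,"wx":0,"wy":0,"wz":0},{"x":0.003,"y":0,"z":0,"wx":0,"wy":0,"wz":0}]' | egrep 'pos|ft'; done; python3 go.py .425 .295 .145 3.3
```

```text
position: [0.5157, 0.2348, 0.1456]
ft_force: [-3.4, -2.1, 1.0]
position: [0.5325, 0.2357, 0.1446]
ft_force: [-3.8, -1.1, -0.7]
position: [0.5355, 0.2361, 0.1448]
ft_force: [-4.8, -1.5, -1.0]
position: [0.5385, 0.2365, 0.1453]
ft_force: [-4.1, -0.7, -0.9]
position: [0.5419, 0.2368, 0.1456]
ft_force: [-4.3, -0.4, -1.2]
position: [0.5451, 0.2368, 0.1457]
ft_force: [-4.1, 0.2, -1.3]
position: [0.5477, 0.2369, 0.1456]
ft_force: [-5.8, 0.5, 0.3]
position: [0.5482, 0.2371, 0.1453]
ft_force: [-12.8, -1.4, 4.2]
t 5.85 pos [0.5482 0.2371 0.1453] yaw 3.35 q7 -2.19 F [-12.8  -1.4   4.2]
shift mm [-119.6  -65.     0.9] turn [0.07 0.34 0.05]
```

Blue reached its end stop. Next is white.

```bash
python3 -m handwheel '[{"x":-0.03,"y":0,"z":0,"wx":0,"wy":0,"wz":0},{"x":-0.07,"y":0,"z":0,"wx":0,"wy":0,"wz":0},{"x":-0.107,"y":0,"z":0,"wx":0,"wy":0,"wz":0},{"x":-0.107,"y":-0.035,"z":0,"wx":0,"wy":0,"wz":0},{"x":-0.107,"y":-0.07,"z":0,"wx":0,"wy":0,"wz":0},{"x":-0.107,"y":-0.07,"z":0,"wx":0,"wy":0,"wz":0},{"x":-0.107,"y":-0.07,"z":0,"wx":0,"wy":0,"wz":0}]' | egrep 'pos|ft'
python3 chk.py 5 && python3 -m handwheel '[{"x":0.005,"y":0,"z":0,"wx":0,"wy":0,"wz":0},{"x":0.01,"y":0,"z":0,"wx":0,"wy":0,"wz":0},{"x":0.01,"y":0,"z":0,"wx":0,"wy":0,"wz":0}]' | egrep 'pos|ft'
for i in 1 2 3 4 5 6 7 8 9; do python3 chk.py 8 && python3 -m handwheel '[{"x":0.003,"y":0,"z":0,"wx":0,"wy":0,"wz":0},{"x":0.005,"y":0,"z":0,"wx":0,"wy":0,"wz":0}]' | egrep 'pos|ft'; done
```

```text
position: [0.4408, 0.3035, 0.1469]
ft_force: [0.8, 0.4, 0.3]
position: [0.4518, 0.3004, 0.1455]
ft_force: [-0.7, -0.3, 0.5]
position: [0.4546, 0.301, 0.1453]
ft_force: [-4.3, -0.3, 2.8]
position: [0.4598, 0.3015, 0.1454]
ft_force: [-3.1, -2.1, 3.5]
position: [0.4651, 0.3018, 0.1454]
ft_force: [-3.9, -0.5, 2.5]
position: [0.4684, 0.3021, 0.1454]
ft_force: [-11.1, -4.1, 7.7]
```

White is blocked, so yellow is next.

```bash
python3 -m handwheel '[{"x":-0.02,"y":0,"z":0,"wx":0,"wy":0,"wz":0},{"x":-0.031,"y":0,"z":0,"wx":0,"wy":0,"wz":0},{"x":-0.031,"y":-0.035,"z":0,"wx":0,"wy":0,"wz":0},{"x":-0.031,"y":-0.07,"z":0,"wx":0,"wy":0,"wz":0},{"x":-0.031,"y":-0.07,"z":0,"wx":0,"wy":0,"wz":0},{"x":-0.031,"y":-0.07,"z":0,"wx":0,"wy":0,"wz":0}]' | egrep 'pos|ft'
python3 chk.py 5 && python3 -m handwheel '[{"x":0.005,"y":0,"z":0,"wx":0,"wy":0,"wz":0},{"x":0.01,"y":0,"z":0,"wx":0,"wy":0,"wz":0},{"x":0.01,"y":0,"z":0,"wx":0,"wy":0,"wz":0}]' | egrep 'pos|ft'
for i in 1 2 3 4 5 6 7 8 9; do python3 chk.py 8 && python3 -m handwheel '[{"x":0.003,"y":0,"z":0,"wx":0,"wy":0,"wz":0},{"x":0.005,"y":0,"z":0,"wx":0,"wy":0,"wz":0}]' | egrep 'pos|ft'; done
```

```text
position: [0.4341, 0.3731, 0.1457]
ft_force: [-0.4, 0.1, 0.3]
position: [0.4474, 0.3692, 0.1454]
ft_force: [-0.1, 0.5, 0.6]
position: [0.4503, 0.3703, 0.1454]
ft_force: [-2.7, -1.0, 0.5]
position: [0.4542, 0.3714, 0.1456]
ft_force: [-4.0, -1.5, 3.8]
position: [0.4595, 0.3719, 0.1456]
ft_force: [-4.0, -1.9, 3.9]
position: [0.465, 0.3722, 0.1455]
ft_force: [-3.2, -1.9, 2.7]
position: [0.4703, 0.3725, 0.1455]
ft_force: [-3.8, -1.4, 2.4]
position: [0.4754, 0.3727, 0.1454]
ft_force: [-3.3, -1.3, 3.0]
position: [0.4804, 0.373, 0.1455]
ft_force: [-2.9, -1.6, 1.3]
position: [0.4854, 0.3733, 0.1455]
ft_force: [-2.5, -0.7, 2.6]
position: [0.4903, 0.3736, 0.1455]
ft_force: [-2.6, -1.1, 2.6]
```

```bash
python3 chk.py 8 && python3 -m handwheel '[{"x":0.006,"y":0,"z":0,"wx":0,"wy":0,"wz":0},{"x":0.012,"y":0,"z":0,"wx":0,"wy":0,"wz":0},{"x":0.018,"y":0,"z":0,"wx":0,"wy":0,"wz":0}]' | egrep 'pos|ft'
python3 chk.py 8 && python3 -m handwheel '[{"x":0.006,"y":0,"z":0,"wx":0,"wy":0,"wz":0},{"x":0.012,"y":0,"z":0,"wx":0,"wy":0,"wz":0},{"x":0.018,"y":0,"z":0,"wx":0,"wy":0,"wz":0}]' | egrep 'pos|ft'
for i in 1 2 3 4 5 6 7 8; do python3 chk.py 8 && python3 -m handwheel '[{"x":0.002,"y":0,"z":0,"wx":0,"wy":0,"wz":0},{"x":0.003,"y":0,"z":0,"wx":0,"wy":0,"wz":0}]' | egrep 'pos|ft'; done; python3 go.py .441 .301 .145 3.3
```

```text
position: [0.5086, 0.3746, 0.1455]
ft_force: [-2.9, -1.1, 1.7]
position: [0.5258, 0.3754, 0.1446]
ft_force: [-4.0, -1.4, -2.0]
position: [0.5284, 0.3758, 0.1446]
ft_force: [-3.7, -0.6, -1.5]
position: [0.5313, 0.3763, 0.1452]
ft_force: [-5.0, -1.3, -1.5]
position: [0.5347, 0.3765, 0.1456]
ft_force: [-3.4, -0.6, -0.2]
position: [0.538, 0.3767, 0.1457]
ft_force: [-3.2, -1.9, -0.6]
position: [0.541, 0.3768, 0.1456]
ft_force: [-3.5, -0.3, -1.7]
position: [0.5425, 0.3769, 0.1455]
ft_force: [-7.3, -0.8, 1.2]
position: [0.5429, 0.3771, 0.1452]
ft_force: [-13.7, -2.6, 3.8]
t 11.27 pos [0.5429 0.3771 0.1452] yaw 3.41 q7 -2.44 F [-13.7  -2.6   3.8]
shift mm [-106.2   69.9    1.1] turn [0.11 0.42 0.11]
```

```bash
python3 -m handwheel '[{"x":-0.03,"y":0,"z":0,"wx":0,"wy":0,"wz":0},{"x":-0.07,"y":0,"z":0,"wx":0,"wy":0,"wz":0},{"x":-0.106,"y":0,"z":0,"wx":0,"wy":0,"wz":0},{"x":-0.106,"y":0.035,"z":0,"wx":0,"wy":0,"wz":0},{"x":-0.106,"y":0.07,"z":0,"wx":0,"wy":0,"wz":0},{"x":-0.106,"y":0.07,"z":0,"wx":0,"wy":0,"wz":0},{"x":-0.106,"y":0.07,"z":0,"wx":0,"wy":0,"wz":0}]' | egrep 'pos|ft'
python3 chk.py 5 && python3 -m handwheel '[{"x":0.008,"y":0,"z":0,"wx":0,"wy":0,"wz":0},{"x":0.016,"y":0,"z":0,"wx":0,"wy":0,"wz":0},{"x":0.022,"y":0,"z":0,"wx":0,"wy":0,"wz":0},{"x":0.022,"y":0,"z":0,"wx":0,"wy":0,"wz":0}]' | egrep 'pos|ft'
for i in 1 2 3 4 5 6 7 8; do python3 chk.py 8 && python3 -m handwheel '[{"x":0.003,"y":0,"z":0,"wx":0,"wy":0,"wz":0},{"x":0.005,"y":0,"z":0,"wx":0,"wy":0,"wz":0}]' | egrep 'pos|ft'; done
```

```text
position: [0.4483, 0.2981, 0.1464]
ft_force: [1.0, 0.3, -0.5]
position: [0.4681, 0.3033, 0.1454]
ft_force: [-0.2, 0.6, -0.6]
position: [0.4711, 0.3033, 0.1452]
ft_force: [-3.8, -0.8, 1.1]
position: [0.4767, 0.303, 0.1454]
ft_force: [-3.9, -1.5, 2.4]
position: [0.4822, 0.303, 0.1455]
ft_force: [-2.6, -1.6, 1.2]
position: [0.4874, 0.3032, 0.1456]
ft_force: [-2.6, 0.2, 2.4]
position: [0.4924, 0.3035, 0.1455]
ft_force: [-2.4, -2.0, 1.7]
position: [0.4973, 0.3038, 0.1455]
ft_force: [-1.6, -1.7, 1.6]
position: [0.5023, 0.3041, 0.1455]
ft_force: [-2.1, -0.6, 2.6]
position: [0.5073, 0.3044, 0.1455]
ft_force: [-2.5, -1.9, 2.0]
```

```bash
python3 chk.py 8 && python3 -m handwheel '[{"x":0.006,"y":0,"z":0,"wx":0,"wy":0,"wz":0},{"x":0.012,"y":0,"z":0,"wx":0,"wy":0,"wz":0},{"x":0.018,"y":0,"z":0,"wx":0,"wy":0,"wz":0},{"x":0.024,"y":0,"z":0,"wx":0,"wy":0,"wz":0}]' | egrep 'pos|ft'
for i in 1 2 3 4 5 6 7 8; do python3 chk.py 9 && python3 -m handwheel '[{"x":0.002,"y":0,"z":0,"wx":0,"wy":0,"wz":0},{"x":0.003,"y":0,"z":0,"wx":0,"wy":0,"wz":0}]' | egrep 'pos|ft'; done; python3 go.py .50 .303 .145 3.3
```

```text
position: [0.5305, 0.3057, 0.1446]
ft_force: [-3.9, -1.6, -1.3]
position: [0.5336, 0.3062, 0.1449]
ft_force: [-3.8, -1.4, -0.6]
position: [0.5365, 0.3066, 0.1454]
ft_force: [-3.2, -0.4, -1.0]
position: [0.5399, 0.3067, 0.1456]
ft_force: [-2.3, -1.2, -1.6]
position: [0.543, 0.3069, 0.1457]
ft_force: [-3.9, -0.9, -0.9]
position: [0.5451, 0.307, 0.1455]
ft_force: [-7.7, -1.4, 1.3]
position: [0.5456, 0.3071, 0.1452]
ft_force: [-13.6, -3.0, 3.2]
t 14.85 pos [0.5456 0.3071 0.1452] yaw 3.38 q7 -2.33 F [-13.6  -3.    3.2]
shift mm [-45.7   1.4   0.6] turn [0.09 0.37 0.08]
```

```bash
python3 -m handwheel '[{"x":-0.03,"y":0,"z":0,"wx":0,"wy":0,"wz":0},{"x":-0.07,"y":0,"z":0,"wx":0,"wy":0,"wz":0},{"x":-0.10,"y":0,"z":-0.01,"wx":0,"wy":0,"wz":0},{"x":-0.105,"y":0,"z":-0.05,"wx":0,"wy":0,"wz":0},{"x":-0.105,"y":0.0,"z":-0.08,"wx":0,"wy":0,"wz":0},{"x":-0.105,"y":0.0,"z":-0.08,"wx":0,"wy":0,"wz":0},{"x":-0.105,"y":0.0,"z":-0.08,"wx":0,"wy":0,"wz":0}]' 0.087 | egrep 'pos|ft'
python3 - <<'E'
from meas import *
S=save("scene","pics/scene1.png");Tp=save("top","pics/top1.png")
def C(n,lo,hi,bs,bt):
    o=[]
    for (im,K,T),b in((S,bs),(Tp,bt)):
        try: c,s,m=comp(im,lo,hi,b); o.append((K,T,*c)); print(n,c.round(1),s[4])
        except Exception as e: print(n,"none")
    if len(o)==2: print(tri(*o))
C("yel",(22,150,120),(35,255,255),(330,90,420,150),(80,190,125,255))
C("blu",(105,120,60),(125,255,255),(300,125,355,170),(145,190,180,245))
C("red",(0,200,120),(6,255,255),(260,165,320,215),(210,195,245,260))
C("org",(6,190,100),(14,255,255),(260,165,320,225),(205,215,245,260))
a=cv2.resize(S[0][90:240,250:410,::-1],None,fx=2.5,fy=2.5,interpolation=2);b=cv2.resize(Tp[0][170:280,85:255,::-1],None,fx=2.35,fy=2.35,interpolation=2)
h=max(a.shape[0],b.shape[0]);p=lambda x:cv2.copyMakeBorder(x,0,h-x.shape[0],0,0,0)
cv2.imwrite("pics/lev.png",np.hstack([p(a),p(b)]))
E
python3 go.py .46 .3 .23 3.3 .482 .097 .18 3.3 .482 .097 .031 3.3
```

```text
position: [0.4468, 0.3018, 0.2285]
ft_force: [-0.1, -0.4, 0.2]
yel [384.  135.7] 63
yel [ 97.1 197.6] 102
(array([0.56664334, 0.37778652, 0.16516335]), np.float64(0.000203078441830586))
blu [348.1 157.4] 64
blu [159.4 194.2] 71
(array([0.57170968, 0.23592744, 0.16449426]), np.float64(2.6072866488386545e-05))
red [295.9 194.9] 12
red [223.1 216.8] 34
(array([0.53038299, 0.09753238, 0.08011871]), np.float64(0.002035179023032257))
org [279.3 191. ] 33
org [231. 232.] 1
(array([0.49080822, 0.0760659 , 0.0783235 ]), np.float64(0.007335425326341075))
t 15.53 pos [0.4451 0.3006 0.2257] yaw 3.26 q7 -2.28 F [ 0.7  0.4 -1.4]
shift mm [14.8  1.5 -4.3] turn [-0.01 -0.12 -0.04]
shift mm [ 25.1 205.4  45.7] turn [-0.01 -0.12 -0.04]
shift mm [ 24.8 205.4 194.7] turn [-0.01 -0.12 -0.04]
```

View pics/lev.png

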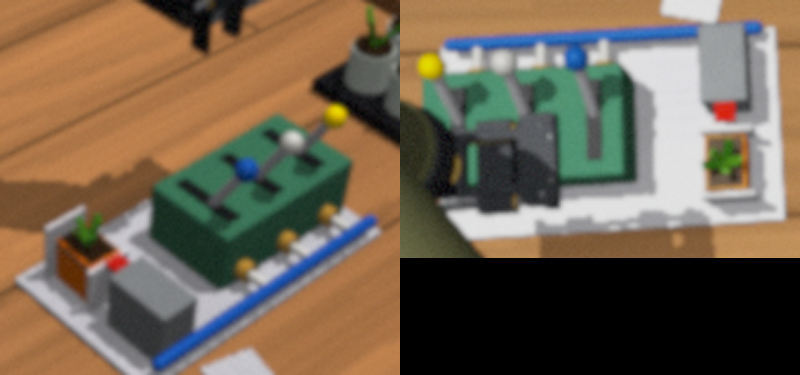

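The picture shows all three levers thrown: yellow at crop (430,66), white (500,62) and blue (575,57). The keeper has drawn back to (725,110), and the pot is still in its cradle at (727,163).

```bash
python3 - <<'E'
from meas import *
_,K,T=load("pics/top1.npz");_,K2,T2=load("pics/scene1.npz")
print("pot -y rim mid",tri((K,T,233.5,239.4),(K2,T2,280,190)),"pot",plane(K,T,224.1,239.4,.068))
E
python3 -m handwheel '[{"x":0.005,"y":0.04,"z":0,"wx":0,"wy":0,"wz":0},{"x":0.01,"y":0.08,"z":0,"wx":0,"wy":0,"wz":0},{"x":0.015,"y":0.12,"z":0,"wx":0,"wy":0,"wz":0},{"x":0.02,"y":0.16,"z":0,"wx":0,"wy":0,"wz":0},{"x":0.024,"y":0.195,"z":0.01,"wx":0,"wy":0,"wz":0},{"x":0.024,"y":0.205,"z":0.04,"wx":0,"wy":0,"wz":0},{"x":0.024,"y":0.205,"z":0.06,"wx":0,"wy":0,"wz":0},{"x":0.024,"y":0.205,"z":0.06,"wx":0,"wy":0,"wz":0},{"x":0.024,"y":0.205,"z":0.06,"wx":0,"wy":0,"wz":0}]' 0.087 | egrep 'pos|ft'
python3 go.py .481 .097 .033 3.3
```

```text
pot -y rim mid (array([0.47812597, 0.07800436, 0.06931509]), np.float64(0.009768861861948053)) pot [0.4761518  0.09724571 0.068     ]
position: [0.4789, 0.0976, 0.1643]
ft_force: [0.6, 0.4, 0.5]
t 16.28 pos [0.4789 0.0976 0.1643] yaw 3.33 q7 -1.81 F [0.6 0.4 0.5]
shift mm [  2.4   0.9 131.3] turn [-0.05  0.17  0.03]
```

```bash
python3 -m handwheel '[{"x":0.002,"y":0,"z":0.035,"wx":0,"wy":0,"wz":0},{"x":0.002,"y":0,"z":0.07,"wx":0,"wy":0,"wz":0},{"x":0.002,"y":0,"z":0.095,"wx":0,"wy":0,"wz":0},{"x":0.002,"y":0,"z":0.115,"wx":0,"wy":0,"wz":0},{"x":0.002,"y":0,"z":0.13,"wx":0,"wy":0,"wz":0},{"x":0.002,"y":0,"z":0.13,"wx":0,"wy":0,"wz":0}]' | egrep 'pos|ft'
python3 chk.py 8 && python3 -m handwheel '[{"x":0,"y":0,"z":0,"wx":0,"wy":0,"wz":0},{"x":0,"y":0,"z":0,"wx":0,"wy":0,"wz":0},{"x":0,"y":0,"z":0,"wx":0,"wy":0,"wz":0},{"x":0,"y":0,"z":0,"wx":0,"wy":0,"wz":0},{"x":0,"y":0,"z":0,"wx":0,"wy":0,"wz":0},{"x":0,"y":0,"z":0,"wx":0,"wy":0,"wz":0}]' 0.03 20
```

```text
position: [0.4805, 0.0985, 0.0339]
ft_force: [-0.5, -0.8, 0.1]
time: 17.28
position: [0.4822, 0.0976, 0.0361]
tool_rot: [3.14, 0.09, 0.002]
ft_force: [0.2, -0.2, -0.0]
grip_width: 0.629
grip_force: 0.0
```

```bash
python3 -m handwheel '[{"x":0,"y":0,"z":0,"wx":0,"wy":0,"wz":0},{"x":0,"y":0,"z":0,"wx":0,"wy":0,"wz":0},{"x":0,"y":0,"z":0,"wx":0,"wy":0,"wz":0},{"x":0,"y":0,"z":0,"wx":0,"wy":0,"wz":0},{"x":0,"y":0,"z":0,"wx":0,"wy":0,"wz":0},{"x":0,"y":0,"z":0,"wx":0,"wy":0,"wz":0}]' 0.03 20 |egrep 'ft|gr'
python3 -m handwheel '[{"x":0,"y":0,"z":-0.01,"wx":0,"wy":0,"wz":0},{"x":0,"y":0,"z":-0.02,"wx":0,"wy":0,"wz":0},{"x":0,"y":0,"z":-0.03,"wx":0,"wy":0,"wz":0},{"x":0,"y":0,"z":-0.03,"wx":0,"wy":0,"wz":0}]'
```

```text
ft_force: [-0.4, 2.1, 5.9]
grip_width: 0.504
grip_force: 19.8
time: 18.12
position: [0.4833, 0.0976, 0.0677]
tool_rot: [3.14, 0.09, 0.006]
ft_force: [0.6, 0.9, -2.3]
grip_width: 0.503
grip_force: 19.8
```

```bash
python3 -m handwheel '[{"x":0,"y":0,"z":-0.03,"wx":0,"wy":0,"wz":0},{"x":0,"y":0,"z":-0.06,"wx":0,"wy":0,"wz":0},{"x":0,"y":0,"z":-0.09,"wx":0,"wy":0,"wz":0},{"x":0,"y":0.03,"z":-0.1,"wx":0,"wy":0,"wz":1},{"x":0,"y":0.07,"z":-0.1,"wx":0,"wy":0,"wz":2},{"x":0,"y":0.11,"z":-0.1,"wx":0,"wy":0,"wz":4},{"x":0,"y":0.15,"z":-0.1,"wx":0,"wy":0,"wz":6.4},{"x":-0.01,"y":0.19,"z":-0.1,"wx":0,"wy":0,"wz":6.4},{"x":-0.01,"y":0.22,"z":-0.1,"wx":0,"wy":0,"wz":6.4},{"x":-0.01,"y":0.24,"z":-0.08,"wx":0,"wy":0,"wz":6.4}]' | egrep 'ft|gr'
python3 -m handwheel '[{"x":0,"y":0,"z":0.0,"wx":0,"wy":0,"wz":0},{"x":0,"y":0,"z":0,"wx":0,"wy":0,"wz":0}]' | egrep 'ft|gr'
python3 go.py .46 -.14 .033 -3.1
```

```text
ft_force: [1.4, -1.2, -1.9]
grip_width: 0.504
grip_force: 19.8
ft_force: [-0.2, 0.9, -2.1]
grip_width: 0.499
grip_force: 19.8
t 19.12 pos [ 0.4842 -0.1437  0.1444] yaw -3.28 q7 -1.45 F [-0.2  0.9 -2.1]
shift mm [-24.1  -2.2 111.4] turn [-0.06  0.15 -0.18]
```

```bash
python3 -m handwheel '[{"x":-0.012,"y":-0.001,"z":0.03,"wx":0,"wy":0,"wz":0},{"x":-0.022,"y":-0.002,"z":0.06,"wx":0,"wy":0,"wz":0},{"x":-0.022,"y":-0.002,"z":0.085,"wx":0,"wy":0,"wz":0},{"x":-0.022,"y":-0.002,"z":0.1,"wx":0,"wy":0,"wz":0},{"x":-0.022,"y":-0.002,"z":0.106,"wx":0,"wy":0,"wz":0},{"x":-0.022,"y":-0.002,"z":0.106,"wx":0,"wy":0,"wz":0},{"x":-0.022,"y":-0.002,"z":0.106,"wx":0,"wy":0,"wz":0}]' | egrep 'pos|ft'
python3 -m handwheel '[{"x":0,"y":0,"z":0.002,"wx":0,"wy":0,"wz":0},{"x":0,"y":0,"z":0.004,"wx":0,"wy":0,"wz":0},{"x":0,"y":0,"z":0.004,"wx":0,"wy":0,"wz":0}]' | egrep 'pos|ft'
python3 -m handwheel '[{"x":0,"y":0,"z":0.002,"wx":0,"wy":0,"wz":0},{"x":0,"y":0,"z":0.002,"wx":0,"wy":0,"wz":0}]' | egrep 'pos|ft'
```

```text
position: [0.4648, -0.1386, 0.0405]
ft_force: [0.4, -1.2, -2.7]
position: [0.4643, -0.1394, 0.0361]
ft_force: [-0.6, 0.1, -2.7]
position: [0.4638, -0.1394, 0.0336]
ft_force: [0.4, -0.7, -2.4]
```

```bash
python3 -m handwheel '[{"x":0,"y":0,"z":0.001,"wx":0,"wy":0,"wz":0},{"x":0,"y":0,"z":0.002,"wx":0,"wy":0,"wz":0},{"x":0,"y":0,"z":0.002,"wx":0,"wy":0,"wz":0}]' | egrep 'pos|ft'
python3 -m handwheel '[{"x":0,"y":0,"z":0.001,"wx":0,"wy":0,"wz":0},{"x":0,"y":0,"z":0.001,"wx":0,"wy":0,"wz":0}]' | egrep 'pos|ft'
```

```text
position: [0.4636, -0.1392, 0.0313]
ft_force: [0.7, 0.8, -3.1]
position: [0.4639, -0.1393, 0.0309]
ft_force: [-1.7, 0.9, 1.1]
```

Contact. I let go, wait, rise, turn −90° and take pictures.

```bash
python3 -m handwheel '[{"x":0,"y":0,"z":0,"wx":0,"wy":0,"wz":0},{"x":0,"y":0,"z":0,"wx":0,"wy":0,"wz":0},{"x":0,"y":0,"z":0,"wx":0,"wy":0,"wz":0},{"x":0,"y":0,"z":0,"wx":0,"wy":0,"wz":0},{"x":0,"y":0,"z":0,"wx":0,"wy":0,"wz":0},{"x":0,"y":0,"z":0,"wx":0,"wy":0,"wz":0}]' 0.087 | egrep 'pos|ft|gr'
python3 -m handwheel '[{"x":0,"y":0,"z":-0.02,"wx":0,"wy":0,"wz":0},{"x":0,"y":0,"z":-0.05,"wx":0,"wy":0,"wz":0},{"x":0,"y":0,"z":-0.09,"wx":0,"wy":0,"wz":0},{"x":0,"y":0,"z":-0.12,"wx":0,"wy":0,"wz":-5},{"x":0,"y":0,"z":-0.12,"wx":0,"wy":0,"wz":-12},{"x":0,"y":0,"z":-0.12,"wx":0,"wy":0,"wz":-19},{"x":0,"y":0,"z":-0.12,"wx":0,"wy":0,"wz":-26},{"x":0,"y":0,"z":-0.12,"wx":0,"wy":0,"wz":-33},{"x":0,"y":0,"z":-0.12,"wx":0,"wy":0,"wz":-40},{"x":0,"y":0,"z":-0.12,"wx":0,"wy":0,"wz":-47}]' | egrep 'pos|ft|gr'
python3 -m handwheel '[{"x":0,"y":0,"z":0,"wx":0,"wy":0,"wz":-7},{"x":0,"y":0,"z":0,"wx":0,"wy":0,"wz":-14},{"x":0,"y":0,"z":0,"wx":0,"wy":0,"wz":-21},{"x":0,"y":0,"z":0,"wx":0,"wy":0,"wz":-28},{"x":0,"y":0,"z":0,"wx":0,"wy":0,"wz":-35},{"x":0,"y":0,"z":0,"wx":0,"wy":0,"wz":-43},{"x":0,"y":0,"z":0,"wx":0,"wy":0,"wz":-43}]' | egrep 'pos|ft|gr'
python3 - <<'E'
from meas import *
S=save("scene","pics/scene2.png");Tp=save("top","pics/top2.png")
a=cv2.resize(S[0][170:280,160:260,::-1],None,fx=4,fy=4,interpolation=2);b=cv2.resize(Tp[0][205:285,270:350,::-1],None,fx=5,fy=5,interpolation=2)
h=max(a.shape[0],b.shape[0]);p=lambda x:cv2.copyMakeBorder(x,0,h-x.shape[0],0,0,0)
cv2.imwrite("pics/mat2.png",np.hstack([p(a),p(b)]))
E
python3 go.py .464 -.139 .031 86.9
```

```text
position: [0.4638, -0.1393, 0.0306]
ft_force: [0.6, -0.8, 0.2]
grip_width: 0.878
grip_force: 0.0
position: [0.4637, -0.1392, 0.1506]
ft_force: [0.4, -0.1, 0.1]
grip_width: 1.001
grip_force: 0.0
position: [0.4637, -0.1392, 0.1505]
ft_force: [-0.3, -0.1, 0.4]
grip_width: 0.996
grip_force: 0.0
t 22.55 pos [ 0.4637 -0.1392  0.1505] yaw 86.75 q7 0.15 F [-0.3  0.   0.1]
shift mm [  0.3   0.3 119.5] turn [-0.    0.01 -0.15]
```

View pics/mat2.png

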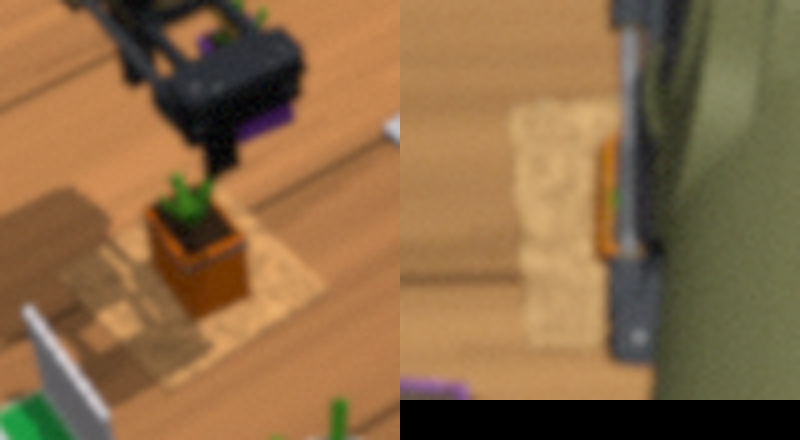

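The pot stands upright at the mat's middle, crop (190,250), with its long side along x (top crop v 137 to 257). Now I take it by its ends.

```bash
python3 -m handwheel '[{"x":0,"y":0,"z":0.035,"wx":0,"wy":0,"wz":0},{"x":0,"y":0,"z":0.07,"wx":0,"wy":0,"wz":0},{"x":0,"y":0,"z":0.09,"wx":0,"wy":0,"wz":0},{"x":0,"y":0,"z":0.106,"wx":0,"wy":0,"wz":0},{"x":0,"y":0,"z":0.118,"wx":0,"wy":0,"wz":0},{"x":0,"y":0,"z":0.118,"wx":0,"wy":0,"wz":0},{"x":0,"y":0,"z":0.118,"wx":0,"wy":0,"wz":0}]' | egrep 'pos|ft'
python3 chk.py 8 && python3 -m handwheel '[{"x":0,"y":0,"z":0,"wx":0,"wy":0,"wz":0},{"x":0,"y":0,"z":0,"wx":0,"wy":0,"wz":0},{"x":0,"y":0,"z":0,"wx":0,"wy":0,"wz":0},{"x":0,"y":0,"z":0,"wx":0,"wy":0,"wz":0},{"x":0,"y":0,"z":0,"wx":0,"wy":0,"wz":0},{"x":0,"y":0,"z":0,"wx":0,"wy":0,"wz":0},{"x":0,"y":0,"z":0,"wx":0,"wy":0,"wz":0},{"x":0,"y":0,"z":0,"wx":0,"wy":0,"wz":0},{"x":0,"y":0,"z":0,"wx":0,"wy":0,"wz":0},{"x":0,"y":0,"z":0,"wx":0,"wy":0,"wz":0}]' 0.045 20| egrep 'pos|ft|gr'
python3 -m handwheel '[{"x":0,"y":0,"z":-0.02,"wx":0,"wy":0,"wz":0},{"x":0,"y":0,"z":-0.06,"wx":0,"wy":0,"wz":0},{"x":0,"y":0,"z":-0.1,"wx":0,"wy":0,"wz":0},{"x":0,"y":0,"z":-0.13,"wx":0,"wy":0,"wz":0},{"x":0,"y":0,"z":-0.13,"wx":0,"wy":0,"wz":0},{"x":0,"y":0,"z":-0.13,"wx":0,"wy":0,"wz":0}]' | egrep 'pos|ft|gr'
python3 go.py .5205 -.295 .16 86.9
```

```text
position: [0.4638, -0.1391, 0.0325]
ft_force: [1.0, -0.1, 0.4]
position: [0.4635, -0.1395, 0.0329]
ft_force: [-2.8, -0.5, 5.9]
grip_width: 0.692
grip_force: 19.9
position: [0.4648, -0.1397, 0.1637]
ft_force: [0.6, 0.8, -3.8]
grip_width: 0.689
grip_force: 19.9
t 24.47 pos [ 0.4648 -0.1397  0.1637] yaw 86.9 q7 0.16 F [ 0.6  0.8 -3.8]
shift mm [-152.1   64.     4.2] turn [0.18 0.11 0.  ]
```

```bash
python3 -m handwheel '[{"x":-0.035,"y":0.015,"z":0,"wx":0,"wy":0,"wz":0},{"x":-0.07,"y":0.03,"z":0,"wx":0,"wy":0,"wz":0},{"x":-0.105,"y":0.045,"z":0,"wx":0,"wy":0,"wz":0},{"x":-0.135,"y":0.058,"z":0,"wx":0,"wy":0,"wz":0},{"x":-0.152,"y":0.064,"z":0,"wx":0,"wy":0,"wz":0},{"x":-0.152,"y":0.064,"z":0,"wx":0,"wy":0,"wz":0},{"x":-0.152,"y":0.064,"z":0,"wx":0,"wy":0,"wz":0}]' | egrep 'pos|ft|gr'
python3 -m handwheel '[{"x":0,"y":0,"z":0.015,"wx":0,"wy":0,"wz":0},{"x":0,"y":0,"z":0.03,"wx":0,"wy":0,"wz":0},{"x":0,"y":0,"z":0.03,"wx":0,"wy":0,"wz":0}]' | egrep 'pos|ft|gr'
python3 - <<'E'
from meas import *
S=save("scene","pics/scene3.png");Tp=save("top","pics/top3.png")
a=cv2.resize(S[0][200:330,90:210,::-1],None,fx=4,fy=4,interpolation=2);b=cv2.resize(Tp[0][185:255,350:400,::-1],None,fx=6,fy=6,interpolation=2)
h=max(a.shape[0],b.shape[0]);p=lambda x:cv2.copyMakeBorder(x,0,h-x.shape[0],0,0,0)
cv2.imwrite("pics/bay3.png",np.hstack([p(a),p(b)]))
E
python3 go.py .5205 -.295 .125 86.9
```

```text
position: [0.518, -0.2946, 0.1592]
ft_force: [-0.2, 0.8, -2.6]
grip_width: 0.687
grip_force: 19.9
position: [0.5168, -0.2913, 0.1281]
ft_force: [-1.3, 0.3, -3.6]
grip_width: 0.689
grip_force: 19.9
t 25.4 pos [ 0.5186 -0.2926  0.1313] yaw 87.02 q7 0.26 F [ 0.5  0.1 -2.8]
shift mm [-2.3  2.   6.3] turn [-0.15 -0.1   0.12]
```

View pics/bay3.png

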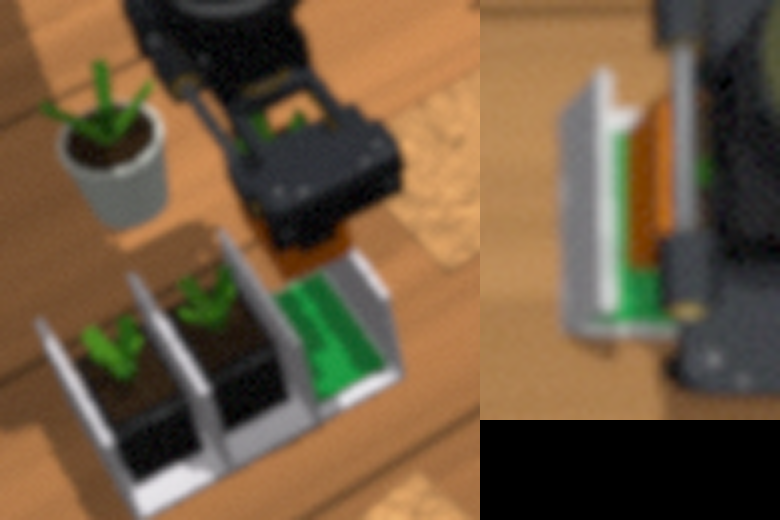

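The pot hangs over the bay. Its bottom +y edge is at top u≈375 and the wall's inner edge at u≈372, so I correct 2 mm toward −y and lower it.

```bash
python3 -m handwheel '[{"x":-0.002,"y":0.002,"z":0.005,"wx":0,"wy":0,"wz":0},{"x":-0.002,"y":0.002,"z":0.015,"wx":0,"wy":0,"wz":0},{"x":-0.002,"y":0.002,"z":0.015,"wx":0,"wy":0,"wz":0},{"x":-0.002,"y":0.002,"z":0.015,"wx":0,"wy":0,"wz":0},{"x":-0.002,"y":0.002,"z":0.015,"wx":0,"wy":0,"wz":0}]' | egrep 'pos|ft|gr'
python3 go.py .5205 -.295 .045 86.9
```

```text
position: [0.5214, -0.2965, 0.1176]
ft_force: [0.1, 0.2, -2.0]
grip_width: 0.686
grip_force: 19.9
t 25.82 pos [ 0.5214 -0.2965  0.1176] yaw 86.91 q7 0.25 F [ 0.1  0.2 -2. ]
shift mm [ 1.5 -1.  72.6] turn [-0.   -0.    0.01]
```

```bash
python3 -m handwheel '[{"x":0.0015,"y":0,"z":0.006,"wx":0,"wy":0,"wz":0},{"x":0.0015,"y":0,"z":0.012,"wx":0,"wy":0,"wz":0},{"x":0.0015,"y":0,"z":0.018,"wx":0,"wy":0,"wz":0},{"x":0.0015,"y":0,"z":0.018,"wx":0,"wy":0,"wz":0}]' | egrep 'pos|ft'
python3 chk.py 4 && python3 -m handwheel '[{"x":0,"y":0,"z":0.006,"wx":0,"wy":0,"wz":0},{"x":0,"y":0,"z":0.012,"wx":0,"wy":0,"wz":0},{"x":0,"y":0,"z":0.016,"wx":0,"wy":0,"wz":0}]' | egrep 'pos|ft'
python3 chk.py 4 && python3 -m handwheel '[{"x":0,"y":0,"z":0.008,"wx":0,"wy":0,"wz":0},{"x":0,"y":0,"z":0.016,"wx":0,"wy":0,"wz":0},{"x":0,"y":0,"z":0.016,"wx":0,"wy":0,"wz":0}]' | egrep 'pos|ft'
python3 chk.py 4 && python3 -m handwheel '[{"x":0,"y":0,"z":0.006,"wx":0,"wy":0,"wz":0},{"x":0,"y":0,"z":0.012,"wx":0,"wy":0,"wz":0},{"x":0,"y":0,"z":0.012,"wx":0,"wy":0,"wz":0}]' | egrep 'pos|ft'
python3 go.py .5205 -.295 .0375 86.9
```

```text
position: [0.5204, -0.2946, 0.0977]
ft_force: [-0.1, -0.1, -2.9]
position: [0.5212, -0.295, 0.0827]
ft_force: [-0.2, 0.3, -2.8]
position: [0.5201, -0.2945, 0.0653]
ft_force: [-0.6, 0.5, -2.6]
position: [0.5206, -0.2947, 0.0542]
ft_force: [-1.0, 0.3, -3.2]
t 26.9 pos [ 0.5206 -0.2947  0.0542] yaw 86.91 q7 0.22 F [-1.   0.3 -3.2]
shift mm [-0.3 -0.1 16.7] turn [-0.1  -0.05  0.01]
```

No side force, so it is sliding in freely.

```bash
python3 -m handwheel '[{"x":0,"y":0,"z":0.005,"wx":0,"wy":0,"wz":0},{"x":0,"y":0,"z":0.01,"wx":0,"wy":0,"wz":0},{"x":0,"y":0,"z":0.013,"wx":0,"wy":0,"wz":0},{"x":0,"y":0,"z":0.013,"wx":0,"wy":0,"wz":0}]' | egrep 'pos|ft'
for i in 1 2 3 4 5; do python3 -c "
from bench import ctrl;import sys;sys.exit(int(ctrl.get_state()['ft_force'][2]>0))" && python3 -m handwheel '[{"x":0,"y":0,"z":0.001,"wx":0,"wy":0,"wz":0},{"x":0,"y":0,"z":0.0015,"wx":0,"wy":0,"wz":0},{"x":0,"y":0,"z":0.0015,"wx":0,"wy":0,"wz":0}]' | egrep 'pos|ft'; done
```

```text
position: [0.5209, -0.2948, 0.0416]
ft_force: [-1.5, 0.2, -3.0]
position: [0.5215, -0.2951, 0.0412]
ft_force: [-0.2, -0.1, -3.2]
position: [0.5214, -0.2951, 0.0395]
ft_force: [-0.5, 0.2, -3.4]
position: [0.5215, -0.2951, 0.0381]
ft_force: [-0.1, 0.5, -3.3]
position: [0.5215, -0.2951, 0.038]
ft_force: [-3.2, 2.2, 6.8]
```

Seated at TCP 0.038, as expected. Release, then lift clear and look.

```bash
python3 -m handwheel '[{"x":0,"y":0,"z":0,"wx":0,"wy":0,"wz":0},{"x":0,"y":0,"z":0,"wx":0,"wy":0,"wz":0},{"x":0,"y":0,"z":0,"wx":0,"wy":0,"wz":0},{"x":0,"y":0,"z":0,"wx":0,"wy":0,"wz":0},{"x":0,"y":0,"z":0,"wx":0,"wy":0,"wz":0},{"x":0,"y":0,"z":0,"wx":0,"wy":0,"wz":0}]' 0.087 | egrep 'ft|gr'
python3 -m handwheel '[{"x":0,"y":0,"z":-0.02,"wx":0,"wy":0,"wz":0},{"x":0,"y":0,"z":-0.05,"wx":0,"wy":0,"wz":0},{"x":0,"y":0,"z":-0.09,"wx":0,"wy":0,"wz":0},{"x":0,"y":0,"z":-0.13,"wx":0,"wy":0,"wz":0},{"x":0.04,"y":0,"z":-0.16,"wx":0,"wy":0,"wz":0},{"x":0.08,"y":0,"z":-0.16,"wx":0,"wy":0,"wz":0},{"x":0.12,"y":0,"z":-0.16,"wx":0,"wy":0,"wz":0},{"x":0.16,"y":0,"z":-0.16,"wx":0,"wy":0,"wz":0},{"x":0.20,"y":0,"z":-0.16,"wx":0,"wy":0,"wz":0},{"x":0.20,"y":0,"z":-0.16,"wx":0,"wy":0,"wz":0}]' | egrep 'pos|ft|gr'
python3 - <<'E'
from meas import *
S=save("scene","pics/scene4.png");Tp=save("top","pics/top4.png")
a=cv2.resize(S[0][90:330,80:420,::-1],None,fx=1.4,fy=1.4,interpolation=2);b=cv2.resize(Tp[0][185:255,350:400,::-1],None,fx=6,fy=6,interpolation=2)
h=max(a.shape[0],b.shape[0]);p=lambda x:cv2.copyMakeBorder(x,0,h-x.shape[0],0,0,0)
cv2.imwrite("pics/end.png",np.hstack([p(a),p(b)]))
E
```

```text
ft_force: [0.5, -0.9, 0.9]
grip_width: 0.982
grip_force: 0.0
position: [0.5328, -0.084, 0.1975]
ft_force: [0.2, 1.9, -0.4]
grip_width: 1.001
grip_force: 0.0
```

View pics/end.png

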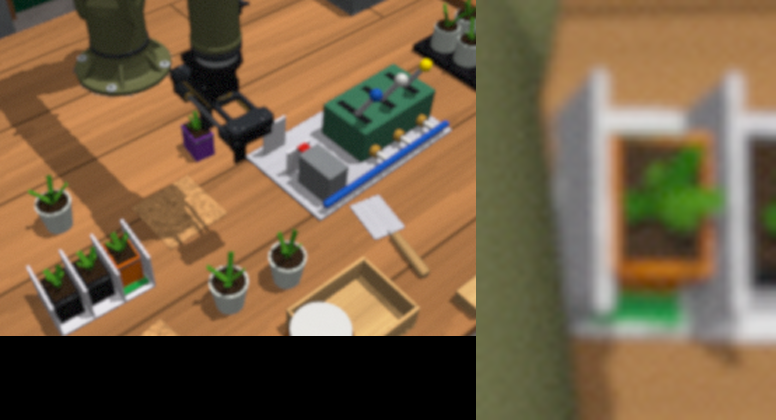

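The orange pot stands in the bay (top crop u 612–710, v 132–283), and the levers are still thrown. I check its centring numerically before handing in.

```bash
python3 - <<'E'
from meas import *
im,K,T=load("pics/top4.npz")
f=lambda u,v,z:plane(K,T,350+(u-476)/6,185+v/6,z).round(4)
print("pot rim far/near mid",f(663,133,.068),f(663,268,.068))
print("liner far? near",f(650,322,.008),"walls far",f(600,70,.082),f(735,73,.082),"near",f(602,310,.082))
c,s,m=comp(im,(45,150,60),(85,255,255),(370,230,392,245));print("liner near strip",s)
print(f(663,110,.006),f(663,333,.006), "base far/near")
E
```

```text
pot rim far/near mid [ 0.5488 -0.2986  0.068 ] [ 0.4916 -0.2945  0.068 ]
liner far? near [ 0.4764 -0.3034  0.008 ] walls far [ 0.5734 -0.2704  0.082 ] [ 0.5708 -0.3266  0.082 ] near [ 0.4728 -0.2645  0.082 ]
liner near strip [374 235   9   3  22]
[ 0.5714 -0.3164  0.006 ] [ 0.4717 -0.3093  0.006 ] base far/near
```

```bash
python3 -m handwheel '[{"x":0,"y":0,"z":0,"wx":0,"wy":0,"wz":0},{"x":0,"y":0,"z":0,"wx":0,"wy":0,"wz":0}]' | egrep 'time|ft'; python3 -c "
from bench import ctrl;print(ctrl.close_job())"
```

```text
time: 29.83
ft_force: [-0.3, -0.5, -0.7]
the job is handed in; nothing more can be done
None
```

The job is handed in at about 30 s: all three levers are thrown (blue, yellow, then white), and the orange pot went via the cork mat and stands let go on the green liner, within a few mm of its middle; the hand-in returned no verdict.

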